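# Set out two faceting laps on the drying stand

## Task

Set out the laps for the next stone: slide the copper lap and the green lap up out of the slotted rack by their edges, and stand the copper one on the upper step and the green one on the lower step of the drying stand, each resting on both pegs and leaning flat against its backrest, then let go. Leave the grey lap in its slot, let no lap touch the bench or another lap, and leave the other things where they are.

Things in the scene. Friction and masses are not known exactly. Their poses are not given: they have to be found in the camera images.
- copper_lap: Copper-coloured faceting lap: flat disc 150 mm across, 8 mm thick, about 0.33 kg, small dark hub, standing in any one of the rack's three slots. Origin at the disc's centre; x is the disc's axis (square to the faces); at the start z points up along the leaning slot, the way it slides out; y is level.
- green_lap: Green faceting lap: flat disc 150 mm across, 8 mm thick, about 0.33 kg, small dark hub, standing in any one of the rack's three slots. Origin at the disc's centre; x is the disc's axis (square to the faces); at the start z points up along the leaning slot, the way it slides out; y is level.
- grey_lap: Plain grey aluminium faceting lap: flat disc 150 mm across, 8 mm thick, about 0.33 kg, small dark hub, standing in any one of the rack's three slots. Origin at the disc's centre; x is the disc's axis (square to the faces); at the start z points up along the leaning slot, the way it slides out; y is level. It stays.
- rack: Fixed plywood rack 270 x 168 x 108 mm, origin under its centre, z up, turned about z. Three slots along its y, 75 mm apart in x, lean 30 degrees, tops towards its -x. Slots 11.5 mm wide, 147 long, +x wall 48 deep, -x wall 90; laps lie on the -x wall, centre 95 mm above the bench, and come free 90 mm up the lean. Between laps 57 mm clear, square to the faces.
- stand: Fixed drying stand, white base 270 x 150 x 12 mm, origin under its centre, z up, turned about z. Carries two seats whose tops lean towards its -x: lower_rest (near its -x side, seat centre 118 mm above the bench) and upper_rest (80 mm farther along +x, 170 mm above the bench). Rack and stand are left and right of the bench's middle, either way round.
- upper_rest: Upper, farther step of the stand, one lap's seat. Origin: where a seated lap's centre belongs. Axes: x square to its faces, z up the 25 degree lean, y level. Lap bears on 12 mm pegs (along x) at y = +-45, z = -67 mm, and on backrest uprights, face at x = -4 mm, up to z = 15 mm. Lips on the peg ends: inner face x = 14 mm, up to z = -55 mm.
- lower_rest: Lower, nearer step of the stand, one lap's seat. Origin: where a seated lap's centre belongs. Axes: x square to its faces, z up the 25 degree lean, y level. Lap bears on 12 mm pegs (along x) at y = +-45, z = -67 mm, and on backrest uprights, face at x = -4 mm, up to z = 15 mm. Lips on the peg ends: inner face x = 14 mm, up to z = -55 mm.
- black_gear: Loose black index gear lying flat, 75 mm across, 12 mm high, origin under its centre. Leave alone.
- orange_gear: Loose orange index gear lying flat, 75 mm across, 12 mm high, origin under its centre. Leave alone.
- steel_gear: Loose steel index gear lying flat, 75 mm across, 12 mm high, origin under its centre. Leave alone.
- dop_block: Loose dark wooden block 110 x 45 x 40 mm (x, y, z) with four upright brass dop rods with steel heads, 110 mm high in all, standing between rack and stand; origin under its centre. Leave alone.
- oil_jar: Loose amber jar, 60 mm across, 85 mm high, origin under its centre. Leave alone.
- brush: Loose brush 170 mm long lying along its x axis, under 30 mm high. Leave alone.
- table: Grey work bench, top at z = 0. Fixed on it: right (y below -0.48) a white faceting machine with mast and clear tank up to 0.46 m high; drawers and a tray along the far edge (x above 0.81, up to 0.16 m high); a scale, bottles and a bin on the left (y above 0.54, up to 0.2 m high).
There are look-alikes about, which are no part of the job. Of the things that look like the copper_lap, the smaller one is meant.

How it is judged:
By the outcome, as a careful person would: the job done as asked, in the order asked, and still so for the second after the job is handed in, with the robot touching nothing.
It also fails if it takes over 64 s, if anything falls off the work surface, if the arm or the gripper's body presses on something with over 40 N, if the wrist force passes 120 N, or if a joint passes its speed limit or range.

## Robot

A 6-joint arm with a two-finger parallel gripper is mounted at the origin on the work surface. World frame = base frame: x ahead of the robot, y to its left, z up, the work surface at z = 0. Lengths are in m, angles in degrees, forces in N, time in s.
With the tool pointing down it reaches from about 0.4 to 0.825 m from the base axis. Payload 7 kg.
Tool frame: the origin (TCP) lies midway between the tips of the shut fingers; the grasp point (between the pads) lies 19 mm behind it; z points along the fingers, y is the line along which they close (so a half turn about z gives the same grasp; the last joint's range is limited). The gripper opens to 88 mm and grips with 3 to 60 N. Pads are 19 mm wide; open, the fingers measure 130 mm over their backs; the gripper's body (78 mm by 193 mm) begins 47 mm behind the grasp point.
Start: joints at [92.596, 20.546, 0.682, 0, -70.136, -16.507], TCP at [0.162, 0.655, 0.227] pointing down, gripper open.
Joint ranges: [-176.03, 176.03], [-82.01, 121.73], [-58.28, 71.71], [-173.87, 95.51], [-174.79, -0.11], [-173.66, 173.66]. Speed limits (degrees/s): [136.94, 136.94, 172.46, 180, 180, 180].

## Interface

Orientations are given as [roll, pitch, yaw] about the fixed x, y, z axes, in that order (R = Rz(yaw) Ry(pitch) Rx(roll)).
In Python, from plant import get_state, optics, order gives the robot as it stands. The module is installed in compiled form; this text tells all that it offers.
- The arm moves only by the tool send_rows, never from a script. Its argument "moves" is a list of rows, each an object with "slide": the shift along the tool's x, y, z as a fraction of full scale, a list of three; "turn": the turn about the tool's z as a fraction of full scale; "gripper": the opening, from 0 (shut) to 1 (fully open). A call has exactly 5 rows; each row is the pose to reach, as a shift and turn from the pose commanded when the call began, along the tool's axes at that moment; what a row does not reach only later rows make up. Full scale, the value 1, is 150 mm for a shift and 90 degrees for a turn. A row lasts 1/12 s, in which the tool goes at most 41.7 mm and 7.16 degrees, less where a joint would pass 70% of its speed; a pose out of reach is approached as far as the arm can. A call with a number of a shift or a turn outside -1 to 1 is refused whole. A call with a gripper value outside its range is refused whole. The fingers move at their own pace and stop on an object; "newtons" is the grip in N (left out, the last holds). Time passes only in rows, so rows that repeat a pose let the fingers close, or fill a call up. It gives the time, the measured TCP pose, the force, the opening and the grip force at its end, in the units of the state.
- get_state(): the state, without advancing time (a new reading comes with each control period).
- optics.capture(name): name is "scene" or "top" or "wrist"; returns a dict with "img" (384x512x3 uint8, red, green, blue), "intrinsics" (3x3 intrinsics, pixels), "origin" and "attitude" of the camera in the world. Camera axes: x right, y down, z forward; pixel columns grow to the right and rows downward; lengths in m; the calibration is good to about 2 mm. A picture is of the moment at which its call begins. There is no depth.
- order.close_job(): hands the job in; it is judged then, once.
Trained networks look in the newest picture that a camera, given by its name, has taken for a name from the list of things; names that differ only in an ending like _2 or _b are one class to them, and where a whole thing is asked for, a point or a joint stands for the part that bears it (a point fixed in the world has none). Each returns a list of dicts, best first, with "p" (0 to 1); they miss things now and then, are a little off and sometimes report something else, mostly with a low value. They report only what shows in the picture. A call takes as long as a camera call. They do not tell look-alikes from the thing itself.
- optics.look_for(camera, name): "location" ([x, y, z] in m, in world coordinates, good to about 4 mm: the middle of the surface that is visible of it).
The state is a dict: "time_s": time; "joints": joint angles; "qd": joint speeds; "joint_torque": joint torques, N m; "tcp_pos": TCP position; "eef_rot": TCP orientation; "contact_force": force on the tool from outside, world axes, zero at the start; "moment": the same for the moment, N m; "gripper_width": finger opening in m; "gripper_force": force on a finger pad.
Only numpy, scipy, OpenCV 4.12 (cv2) and the standard library are available. Lean on these libraries where they do the work, as an engineer would, in place of code of your own. Each camera call takes 0.05 s, during which the arm holds its last target. There are 200 camera calls.

## Working session

There is one attempt and no reset: what is moved stays moved. The work goes in short steps, Python scripts to look and compute and a tool call to move; the robot and the scene stay as the last step left them, time stands still between calls to the robot, and variables do not carry over. Pictures are saved under pics/ and viewed, at most 10 in all, crops included, and the job is handed in when it is done.

Besides the shell and the picture viewer there is one more tool, called as name(argument=value, ...) on one line, values as JSON. send_rows: Moves the arm, as the interface text tells. Shift numbers are shares of 150 mm and turn numbers shares of 90 degrees, none past 1 either way. Its arguments: {"type":"object","properties":{"moves":{"type":"array"},"newtons":{"type":"number"}},"required":["moves"]}

```bash
mkdir -p pics; cat > a.py <<'E'
import cv2,numpy as np
from plant import get_state,optics,order
E
python3 - <<'E'
from a import *
for c in ["scene","top"]:
    d=optics.capture(c); cv2.imwrite(f"pics/{c}0.png",d["img"][:,:,::-1]); np.savez(f"{c}0.npz",**d)
    print(c,d["intrinsics"],d["origin"],d["attitude"])
    for n in ["copper_lap","green_lap","grey_lap","rack","stand","upper_rest","lower_rest"]:
        print(n,[(np.round(r["location"],3).tolist(),round(r["p"],2)) for r in optics.look_for(c,n)][:4])
s=get_state();print(s)
E
```

```text
scene [[347.58307738   0.         257.36365303]
 [  0.         347.58307738 188.78075284]
 [  0.           0.           1.        ]] [1.28568098 0.51693516 0.84615685] [-128.2045664    -1.10953915  126.61596958]
copper_lap [([0.537, -0.223, 0.125], 0.76), ([0.289, -0.23, 0.012], 0.69), ([0.624, 0.233, 0.013], 0.34)]
green_lap [([0.465, -0.234, 0.13], 0.91)]
grey_lap [([0.626, -0.236, 0.112], 0.93)]
rack [([0.666, -0.194, 0.044], 0.97)]
stand [([0.626, 0.231, 0.015], 0.74), ([0.617, 0.004, 0.037], 0.42)]
upper_rest [([0.615, 0.234, 0.118], 0.68)]
lower_rest [([0.531, 0.212, 0.073], 0.57), ([0.355, 0.179, 0.018], 0.44)]
top [[347.04680796   0.         255.45858606]
 [  0.         347.04680796 198.58117166]
 [  0.           0.           1.        ]] [ 0.40213524 -0.01706424  1.16484914] [-173.36393859    1.35346361  -89.96269466]
copper_lap [([0.538, -0.249, 0.118], 0.93), ([0.29, -0.245, 0.013], 0.71)]
green_lap [([0.47, -0.254, 0.115], 0.62), ([0.614, -0.24, 0.118], 0.19)]
grey_lap [([0.617, -0.24, 0.118], 0.59)]
rack [([0.61, -0.222, 0.05], 0.82)]
stand [([0.604, 0.225, 0.014], 0.57)]
upper_rest [([0.617, 0.232, 0.121], 0.53)]
lower_rest [([0.532, 0.218, 0.069], 0.52)]
{'time_s': 0.8, 'joints': array([ 9.25958498e+01,  2.05437527e+01,  6.82381784e-01, -1.46736471e-03,
       -7.01359871e+01, -1.65099591e+01]), 'qd': array([-0.09378495, -0.06516224, -0.00745722, -0.05229453,  0.00247162,
       -0.06746238]), 'joint_torque': array([-6.68610446e-04, -5.82274282e+01,  2.93303007e+01,  7.00238138e+00,
        1.28999350e-02, -7.39097658e-06]), 'tcp_pos': array([0.16228405, 0.65517689, 0.2265893 ]), 'eef_rot': array([-1.79997859e+02,  2.07399539e-03, -1.39146079e+01]), 'contact_force': array([-1.08734847,  0.13998503, -0.032208  ]), 'moment': array([0.00199759, 0.05444488, 0.04104424]), 'gripper_force': 0.0, 'gripper_width': 0.08781580649553317}
```

```bash
python3 -c "
import cv2
for c in ['scene','top']:
    a=cv2.imread(f'pics/{c}0.png'); cv2.imwrite(f'pics/{c}0b.png',cv2.resize(a,(800,600),interpolation=cv2.INTER_CUBIC))"
```

```text
(no output)
```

View pics/scene0b.png

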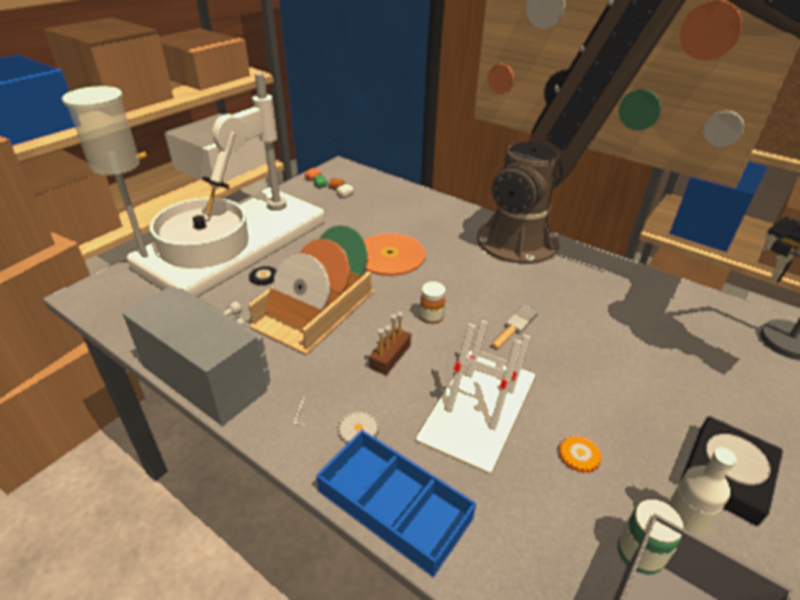

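View pics/top0b.png

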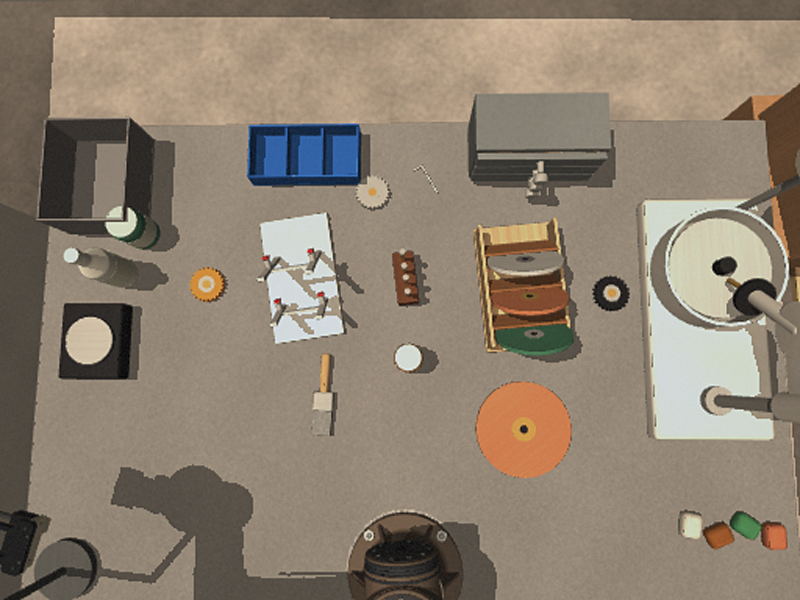

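The larger copper disc lies flat on the bench at about (523,430) in the top view. The copper lap meant is the smaller one in the rack's middle slot at (530,297). Green is in the slot nearest the robot (535,340) and grey in the farthest (525,262). The stand is at about (300,275), with its open side away from the robot.

Next I'll go above the stand with the wrist camera.

```bash
cat >> a.py <<'E'
from scipy.spatial.transform import Rotation as Rt
def R(): return Rt.from_euler('xyz',get_state()["eef_rot"],degrees=True).as_matrix()
def plan(pos,yaw=None):
    "fractions (slide, turn) from here to TCP pos, tool yaw"
    s=get_state(); d=R().T@(np.array(pos)-s["tcp_pos"])/.15
    t=0 if yaw is None else -((yaw-s["eef_rot"][2]+180)%360-180)/90
    print("slide",d.round(3).tolist(),"turn",round(t,3),"steps",round(np.abs(d).max(),2))
def snap(c,n):
    d=optics.capture(c); cv2.imwrite(f"pics/{n}.png",d["img"][:,:,::-1]); np.savez(f"{n}.npz",**d); return d
def proj(d,P):
    A=Rt.from_euler('xyz',d["attitude"],degrees=True).as_matrix()
    q=(np.atleast_2d(P)-d["origin"])@A@d["intrinsics"].T
    return q[:,:2]/q[:,2:]
E
python3 - <<'E'
from a import *
plan([.5,.22,.42],-84)
d=np.load("top0.npz"); print(proj(d,[[.538,-.249,.118],[.29,-.245,.013]])*800/512)
E
```

```text
slide [2.883, 2.275, -1.29] turn 0.779 steps 2.88
[[531.74388628 302.79565876]
 [522.01574444 427.83371451]]
```

send_rows(moves=[{"slide":[0.2,0.1,-0.15],"turn":0.07,"gripper":1},{"slide":[0.4,0.2,-0.3],"turn":0.15,"gripper":1},{"slide":[0.6,0.35,-0.5],"turn":0.22,"gripper":1},{"slide":[0.8,0.5,-0.65],"turn":0.3,"gripper":0.6},{"slide":[1,0.65,-0.8],"turn":0.38,"gripper":0.5}])

```text
time_s: 1.22
tcp_pos: [0.2796, 0.5302, 0.3425]
eef_rot: [-180.0, 0.0, -48.4]
contact_force: [1.1, 0.5, 0.5]
gripper_width: 0.0789
gripper_force: 0.0
```

```bash
python3 - <<'E'
from a import *
plan([.5,.22,.42],-84);s=get_state();print(s["tcp_pos"],s["eef_rot"],s["joints"],s["time_s"])
E
```

```text
slide [2.522, 0.276, -0.517] turn 0.396 steps 2.52
[0.27958932 0.53020262 0.34254262] [-1.79966416e+02  1.19526506e-02 -4.83574689e+01] [ 8.08661440e+01  1.04702042e+01  1.80582030e+00  1.21165668e-02
 -8.13020411e+01 -3.92254452e+01] 1.2167
```

send_rows(moves=[{"slide":[0.2,0.02,-0.1],"turn":0.07,"gripper":0.5},{"slide":[0.45,0.05,-0.2],"turn":0.15,"gripper":0.5},{"slide":[0.7,0.08,-0.3],"turn":0.23,"gripper":0.5},{"slide":[0.9,0.1,-0.4],"turn":0.31,"gripper":0.5},{"slide":[1,0.15,-0.5],"turn":0.39,"gripper":0.5}])

```text
time_s: 1.63
tcp_pos: [0.3641, 0.4023, 0.4174]
eef_rot: [-180.0, 0.0, -83.4]
contact_force: [0.3, 0.2, -0.4]
gripper_width: 0.0472
gripper_force: 0.0
```

```bash
python3 - <<'E'
from a import *
plan([.5,.22,.42],-84);s=get_state();print(s["tcp_pos"],s["eef_rot"],s["joints"],s["time_s"])
E
```

```text
slide [1.311, -0.761, -0.017] turn 0.006 steps 1.31
[0.36407513 0.40229721 0.41738043] [-1.79958460e+02  1.79167509e-02 -8.34394278e+01] [ 6.85775531e+01  4.16163824e+00  3.73066685e+00  2.82778021e-02
 -8.95337156e+01 -6.20172088e+01] 1.6333
```

send_rows(moves=[{"slide":[0.25,-0.12,0],"turn":0,"gripper":0.5},{"slide":[0.5,-0.25,0],"turn":0,"gripper":0.5},{"slide":[0.7,-0.4,0],"turn":0,"gripper":0.5},{"slide":[0.9,-0.5,0],"turn":0,"gripper":0.5},{"slide":[1,-0.65,0],"turn":0,"gripper":0.5}])

```text
time_s: 2.05
tcp_pos: [0.4778, 0.2648, 0.4177]
eef_rot: [-179.9, 0.1, -83.0]
contact_force: [0.2, 1.4, -0.2]
gripper_width: 0.0441
gripper_force: 0.0
```

```bash
python3 - <<'E'
from a import *
d=snap("wrist","w1"); print(d["origin"],d["attitude"],get_state()["tcp_pos"])
for n in ["stand","upper_rest","lower_rest"]: print(n,[(np.round(r["location"],3).tolist(),round(r["p"],2)) for r in optics.look_for("wrist",n)][:4])
cv2.imwrite("pics/w1b.png",cv2.resize(cv2.imread("pics/w1.png"),(800,600),interpolation=cv2.INTER_CUBIC))
E
```

```text
[0.48641684 0.19141866 0.57578389] [ 1.64110854e+02  1.01778701e-01 -1.72980951e+02] [0.48104955 0.26429454 0.41656011]
stand [([0.603, 0.217, 0.011], 0.82), ([0.612, 0.222, 0.119], 0.45)]
upper_rest [([0.608, 0.223, 0.12], 0.6)]
lower_rest [([0.531, 0.206, 0.074], 0.91)]
```

View pics/w1b.png

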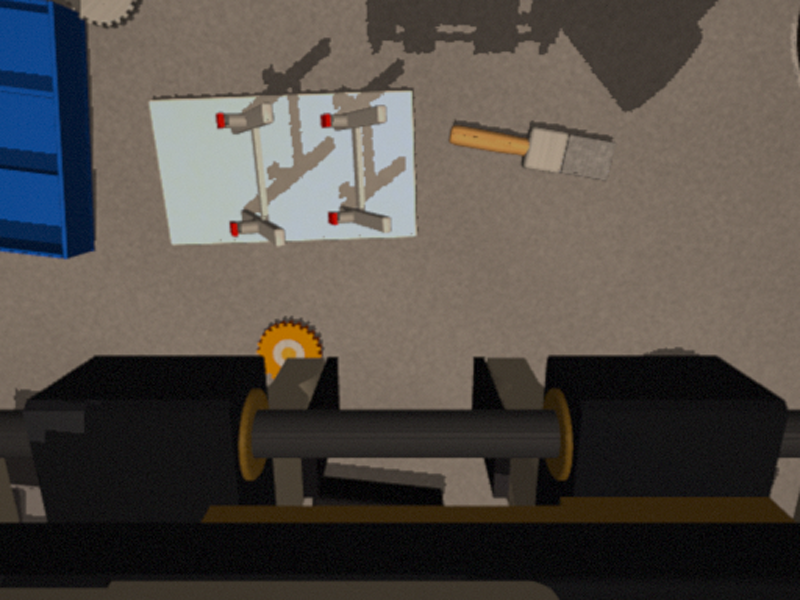

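```bash
python3 - <<'E'
from a import *
from scipy.optimize import least_squares
W=np.load("w1.npz");T=np.load("top0.npz");S=np.load("scene0.npz")
def reds(d,box):
    im=d["img"].astype(int); m=((im[...,0]>120)&(im[...,1]<70)&(im[...,2]<80)).astype(np.uint8)
    mm=np.zeros_like(m);x0,y0,x1,y1=[int(v*.64) for v in box];mm[y0:y1,x0:x1]=m[y0:y1,x0:x1]
    n,l,st,c=cv2.connectedComponentsWithStats(mm)
    return [(c[i].round(1).tolist(),int(st[i,4])) for i in range(1,n) if st[i,4]>=2]
print("W",reds(W,(140,80,430,250)));print("T",reds(T,(240,200,360,350)));print("S",reds(S,(400,300,560,480)))
# base corners in wrist: refine
g=cv2.cvtColor(W["img"],cv2.COLOR_RGB2GRAY)
def lineang(): pass
m=((g>150)).astype(np.uint8)
c=np.array([[150,100],[413,90],[416,236],[172,244]],np.float32)*.64
c2=cv2.cornerSubPix(g,c.reshape(-1,1,2).copy(),(4,4),(-1,-1),(3,50,.01)).reshape(-1,2); print(c2/.64)
A=Rt.from_euler('xyz',W["attitude"],degrees=True).as_matrix()
for p in c2:
    r=A@np.linalg.inv(W["intrinsics"])@[p[0],p[1],1]; print((W["origin"]+r*(.012-W["origin"][2])/r[2]).round(4))
E
```

```text
W [([140.8, 77.0], 40), ([209.3, 76.4], 33), ([213.6, 139.4], 29), ([210.0, 140.0], 3), ([149.5, 146.3], 34)]
T [([198.0, 160.2], 6), ([169.1, 164.8], 8), ([204.6, 188.0], 8), ([177.1, 192.1], 8)]
S [([259.5, 216.5], 2), ([292.1, 234.4], 14), ([328.6, 240.1], 7), ([321.7, 245.7], 15)]
[[149.30576   99.3297  ]
 [411.21545   89.970314]
 [416.06674  234.76952 ]
 [171.342    244.31065 ]]
[0.7513 0.1728 0.012 ]
[0.4885 0.1316 0.012 ]
[0.4648 0.2766 0.012 ]
[0.7291 0.3198 0.012 ]
```

```bash
python3 - <<'E'
from a import *
from scipy.optimize import least_squares
W=np.load("w1.npz");T=np.load("top0.npz");S=np.load("scene0.npz")
W_=[[140.8,77],[149.5,146.3],[209.3,76.4],[213.2,139.4]]
T_=[[198,160.2],[169.1,164.8],[204.6,188],[177.1,192.1]]
S_=[[292.1,234.4],[321.7,245.7]]
L=np.array([[.04,-.045,.026],[.04,.045,.026],[-.04,-.045,-.026],[-.04,.045,-.026]])
P=lambda v:v[:3]+L@Rt.from_euler('z',v[3]).as_matrix().T
def res(v,f): 
    r=[]
    for d,o,k in ((W,W_,'W'),(T,T_,'T'),(S,S_,'S')):
        if k in f: r+=[(proj(d,P(v)[:len(o)])-o).ravel()]
    return np.concatenate(r)
for f in ("WT","WTS","W","TS"):
    s=least_squares(res,[.6,.22,.09,.15],args=(f,)); v=s.x
    print(f,v[:3].round(4),np.degrees(v[3]).round(2),"rms",np.sqrt(np.mean(s.fun**2)).round(2))
    # lip centre seat coords approx (16,0,-63) -> seat mid
    a=np.radians(25); off=np.array([.016*np.cos(a)+.061*np.sin(a),0,.016*np.sin(a)-.061*np.cos(a)])
    print("  mid seat",(v[:3]-Rt.from_euler('z',v[3]).apply(off)).round(4))
    if f=="WTS": print(s.fun.round(1))
E
```

```text
WT [0.5956 0.2233 0.0948] 9.06 rms 0.34
  mid seat [0.5558 0.217  0.1433]
WTS [0.5964 0.2235 0.0916] 8.99 rms 0.39
  mid seat [0.5567 0.2172 0.1401]
[ 0.3 -0.2  0.2 -0.5 -1.   0.4 -0.4 -0.2  0.   0.3  0.2  0.3 -0.1  0.2
 -0.3  0.5  0.6 -0.   0.4 -0.3]
W [0.5949 0.2233 0.0968] 9.04 rms 0.26
  mid seat [0.5551 0.217  0.1453]
TS [0.5976 0.2232 0.0916] 8.93 rms 0.18
  mid seat [0.5578 0.2169 0.1402]
```

The wrist view shows the stand clear and empty: red lips at (220,120), (327,120), (334,217) and (234,229), base turned 9°. Now on to the rack.

send_rows(moves=[{"slide":[0.25,0,-0.05],"turn":0,"gripper":0.5},{"slide":[0.5,0,-0.1],"turn":0,"gripper":0.5},{"slide":[0.75,0,-0.1],"turn":0,"gripper":0.5},{"slide":[1,0,-0.1],"turn":0,"gripper":0.5},{"slide":[1,0,-0.1],"turn":0,"gripper":0.5}])

```text
time_s: 2.67
tcp_pos: [0.4953, 0.1153, 0.4325]
eef_rot: [-179.9, -0.0, -83.1]
contact_force: [-0.2, 1.6, 1.0]
gripper_width: 0.044
gripper_force: 0.0
```

send_rows(moves=[{"slide":[0.25,0,-0.05],"turn":0,"gripper":0.5},{"slide":[0.5,0,-0.1],"turn":0,"gripper":0.5},{"slide":[0.75,0,-0.1],"turn":0,"gripper":0.5},{"slide":[1,0,-0.1],"turn":0,"gripper":0.5},{"slide":[1,0,-0.1],"turn":0,"gripper":0.5}])

```text
time_s: 3.08
tcp_pos: [0.5139, -0.0336, 0.4466]
eef_rot: [-180.0, -0.1, -83.1]
contact_force: [-0.1, 0.4, 0.1]
gripper_width: 0.0441
gripper_force: 0.0
```

send_rows(moves=[{"slide":[0.2,0,0],"turn":0,"gripper":0.5},{"slide":[0.4,0,0],"turn":0,"gripper":0.5},{"slide":[0.4,0,0],"turn":0,"gripper":0.5},{"slide":[0.4,0,0],"turn":0,"gripper":0.5},{"slide":[0.4,0,0],"turn":0,"gripper":0.5}])

```text
time_s: 3.5
tcp_pos: [0.5213, -0.0886, 0.4462]
eef_rot: [-180.0, 0.0, -83.0]
contact_force: [-0.6, -0.5, -0.4]
gripper_width: 0.0437
gripper_force: 0.0
```

```bash
python3 - <<'E'
from a import *
d=snap("wrist","w2"); print(d["origin"],d["attitude"],get_state()["tcp_pos"])
for n in ["copper_lap","green_lap","grey_lap","rack"]: print(n,[(np.round(r["location"],3).tolist(),round(r["p"],2)) for r in optics.look_for("wrist",n)][:4])
cv2.imwrite("pics/w2b.png",cv2.resize(cv2.imread("pics/w2.png"),(800,600),interpolation=cv2.INTER_CUBIC))
E
```

```text
[ 0.53031694 -0.16176778  0.60432562] [ 1.64172626e+02  4.23404958e-03 -1.72908667e+02] [ 0.52137256 -0.08838884  0.44622537]
copper_lap [([0.288, -0.253, 0.005], 0.96), ([0.546, -0.236, 0.118], 0.89), ([0.531, 0.22, 0.072], 0.39)]
green_lap [([0.465, -0.244, 0.114], 0.72)]
grey_lap [([0.613, -0.23, 0.124], 0.57)]
rack [([0.529, 0.241, 0.013], 0.31)]
```

View pics/w2b.png

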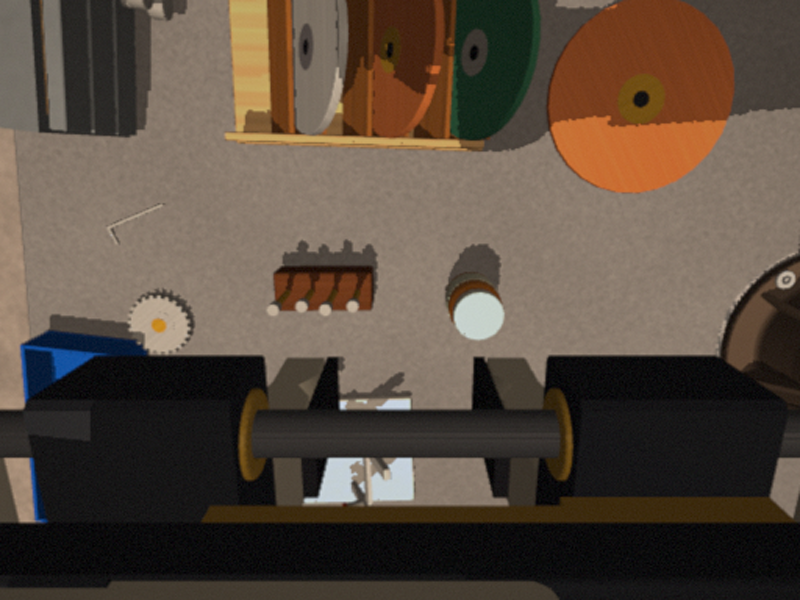

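The three hubs show at grey (306,46), copper (391,49) and green (474,52). The big flat copper look-alike is at (640,98). The laps are cut off at the top of the frame, so I'll shift and take a second view.

send_rows(moves=[{"slide":[0.25,0,0],"turn":0,"gripper":0.5},{"slide":[0.5,0,0],"turn":0,"gripper":0.5},{"slide":[0.75,0,0],"turn":0,"gripper":0.5},{"slide":[0.75,0,0],"turn":0,"gripper":0.5},{"slide":[0.75,0,0],"turn":0,"gripper":0.5}])

```text
time_s: 4.17
tcp_pos: [0.5352, -0.2023, 0.4454]
eef_rot: [179.9, 0.0, -83.1]
contact_force: [-0.0, 0.1, -0.2]
gripper_width: 0.0436
gripper_force: 0.0
```

```bash
python3 - <<'E'
from a import *
d=snap("wrist","w3"); print(d["origin"],d["attitude"],get_state()["tcp_pos"])
for n in ["copper_lap","green_lap","grey_lap","rack"]: print(n,[(np.round(r["location"],3).tolist(),round(r["p"],2)) for r in optics.look_for("wrist",n)][:4])
im=cv2.imread("pics/w3.png")[0:225,130:430]; print(im.shape)
cv2.imwrite("pics/w3b.png",cv2.resize(im,(800,600),interpolation=cv2.INTER_CUBIC))
E
```

```text
[ 0.54423495 -0.27541188  0.60354864] [ 1.64173438e+02 -7.83398428e-02 -1.73069136e+02] [ 0.53520638 -0.20134815  0.44575094]
copper_lap [([0.543, -0.253, 0.121], 0.75), ([0.29, -0.253, 0.006], 0.74)]
green_lap [([0.467, -0.26, 0.114], 0.56), ([0.454, -0.027, 0.053], 0.19)]
grey_lap [([0.612, -0.245, 0.122], 0.94)]
rack [([0.646, -0.247, 0.058], 0.95)]
(225, 300, 3)
```

View pics/w3b.png

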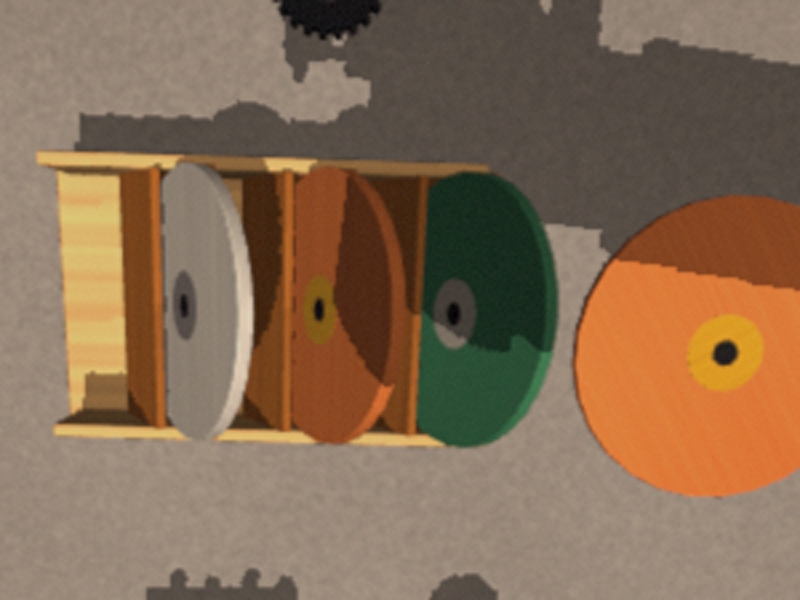

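```bash
python3 - <<'E'
from a import *
from scipy.optimize import least_squares
w2,w3=np.load("w2.npz"),np.load("w3.npz")
s=.64;k=3/8
c3=[(130+184*k,305*k),(130+319*k,309*k),(130+453*k,314*k)]
c2=[(306*s,46*s),(391*s,49*s),(474*s,52*s)]
def hole(d,c):
    g=cv2.cvtColor(d["img"],cv2.COLOR_RGB2GRAY).astype(float);x,y=int(round(c[0])),int(round(c[1]))
    p=g[y-6:y+7,x-4:x+5]; w=np.clip(np.percentile(p,25)-p,0,None)
    yy,xx=np.mgrid[y-6:y+7,x-4:x+5]; return [(w*xx).sum()/w.sum(),(w*yy).sum()/w.sum()]
h2=np.array([hole(w2,c) for c in c2]);h3=np.array([hole(w3,c) for c in c3])
print(np.c_[c2,h2].round(1));print(np.c_[c3,h3].round(1))
L=np.array([[.075,0,0],[0,0,0],[-.075,0,0]])
P=lambda v:v[:3]+L@Rt.from_euler('z',v[3]).as_matrix().T
for a,b in ((h2,h3),(np.array(c2),np.array(c3))):
    r=least_squares(lambda v:np.r_[(proj(w2,P(v))-a).ravel(),(proj(w3,P(v))-b).ravel()],[.54,-.25,.1,.1])
    print(r.x[:3].round(4),np.degrees(r.x[3]).round(2),r.fun.round(1))
# rack edges: rays at top rails z=.108? yaw from rail lines in w3
A=Rt.from_euler('xyz',w3["attitude"],degrees=True).as_matrix()
def at(p,z):
    q=A@np.linalg.inv(w3["intrinsics"])@[130+p[0]*k,p[1]*k,1]; return (w3["origin"]+q*(z-w3["origin"][2])/q[2])[:2]
for p,q in (((40,152),(488,165)),((56,435),(440,445)),((60,425),(410,435))):
    u=at(q,.07)-at(p,.07); print("rail yaw",np.degrees(np.arctan2(-u[1],-u[0])).round(2))
print("big disc dia",np.linalg.norm(at((710,497),.008)-at((740,195),.008)).round(3))
E
```

```text
[[195.8  29.4 195.   29.6]
 [250.2  31.4 249.   31.9]
 [303.4  33.3 302.7  33.5]]
[[199.  114.4 198.6 114.3]
 [249.6 115.9 249.1 115.7]
 [299.9 117.8 299.6 117.3]]
[ 0.5553 -0.2474  0.0965] 5.22 [ 0.1  0.1  0.  -0.2  0.1  0.  -0.  -0.  -0.1  0.1 -0.1  0. ]
[ 0.5543 -0.2475  0.0977] 5.14 [-0.1  0.  -0.5  0.1  0.2  0.2  0.  -0.1  0.1 -0.   0.4 -0.3]
rail yaw 5.38
rail yaw 5.4
rail yaw 5.26
big disc dia 0.198
```

Two wrist views put the hub holes 96.5 mm up, against 97 expected, with the rack turned 5.25°. The look-alike flat on the bench measures about 198 mm, so the 150 mm one in the middle slot (crop 319,309) is the copper lap meant. I'll take green first. With copper already on the upper step, the finger would have no room behind green on the lower step.

```bash
python3 - <<'E'
from a import *
plan([.4462,-.2575,.24],-84.75)
E
```

```text
slide [0.307, 0.638, 1.377] turn 0.021 steps 1.38
```

send_rows(moves=[{"slide":[0.1,0.2,0.2],"turn":0.02,"gripper":0.45},{"slide":[0.2,0.4,0.4],"turn":0.02,"gripper":0.45},{"slide":[0.3,0.6,0.6],"turn":0.02,"gripper":0.45},{"slide":[0.31,0.64,0.8],"turn":0.02,"gripper":0.45},{"slide":[0.31,0.64,1],"turn":0.02,"gripper":0.45}])

```text
time_s: 4.83
tcp_pos: [0.4431, -0.259, 0.2954]
eef_rot: [-179.9, -0.0, -84.8]
contact_force: [1.3, 1.1, -0.9]
gripper_width: 0.0397
gripper_force: 0.0
```

```bash
python3 - <<'E'
from a import *
d=snap("wrist","w4"); plan([.4462,-.2575,.14],-84.75); print(get_state()["tcp_pos"],get_state()["eef_rot"])
E
```

```text
slide [0.009, -0.036, 0.994] turn -0.001 steps 0.99
[ 0.44168287 -0.25722674  0.28916902] [179.67021973   0.25970009 -84.83364984]
```

send_rows(moves=[{"slide":[0,0,0.25],"turn":0,"gripper":0.45},{"slide":[0,0,0.5],"turn":0,"gripper":0.45},{"slide":[0,0,0.7],"turn":0,"gripper":0.45},{"slide":[0,0,0.8],"turn":0,"gripper":0.45},{"slide":[0,0,0.8],"turn":0,"gripper":0.45}])

```text
time_s: 5.3
tcp_pos: [0.4444, -0.2576, 0.1737]
eef_rot: [179.7, 0.1, -84.7]
contact_force: [-0.4, 0.3, -0.6]
gripper_width: 0.0395
gripper_force: 0.0
```

```bash
python3 - <<'E'
from a import *
for i in range(3):
    d=snap("wrist","w5"); s=get_state();print(s["tcp_pos"],s["eef_rot"],d["origin"],s["time_s"])
im=d["img"][100:300,120:400,::-1]; cv2.imwrite("pics/w5b.png",cv2.resize(im,(800,571),interpolation=cv2.INTER_CUBIC))
plan([.4462,-.2575,.14],-84.75)
E
```

```text
[ 0.44568705 -0.25828177  0.17592276] [ 1.79865777e+02  1.83660825e-02 -8.46915876e+01] [ 0.45196643 -0.33119893  0.3317082 ] 5.35
[ 0.44670512 -0.25872182  0.17743352] [-1.79979444e+02 -4.54316611e-02 -8.46877296e+01] [ 0.45282241 -0.33161042  0.33410307] 5.4
[ 0.44712538 -0.25891935  0.17808831] [-1.79887322e+02 -6.85230462e-02 -8.47002511e+01] [ 0.45339281 -0.33190528  0.33563568] 5.45
slide [-0.01, 0.006, 0.254] turn 0.001 steps 0.25
```

View pics/w5b.png

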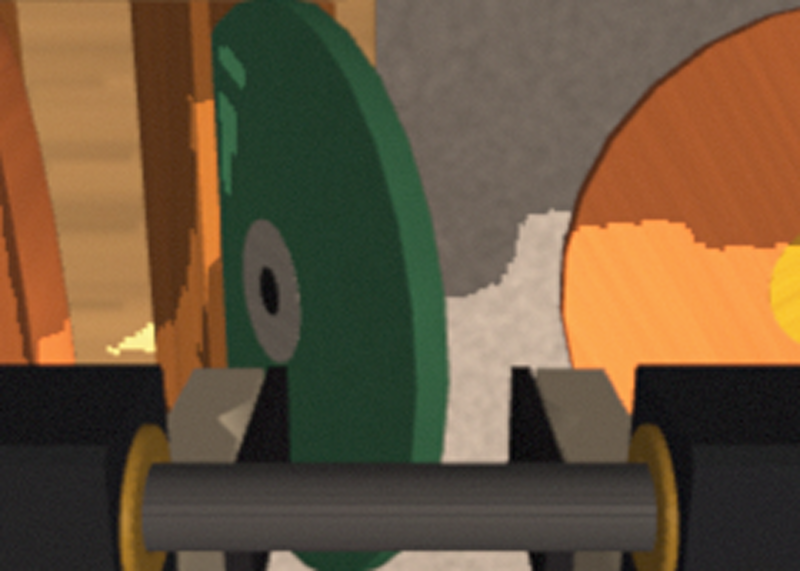

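The green lap's top rim lies between the open fingers (fingertips at x ≈ 290 and 510, rim edge at 445). Next: go down, then close gently.

send_rows(moves=[{"slide":[0,0,0.1],"turn":0,"gripper":0.45},{"slide":[-0.01,0,0.2],"turn":0,"gripper":0.45},{"slide":[-0.01,0,0.25],"turn":0,"gripper":0.45},{"slide":[-0.01,0,0.25],"turn":0,"gripper":0.45},{"slide":[-0.01,0,0.25],"turn":0,"gripper":0.4}])

```text
time_s: 5.87
tcp_pos: [0.4462, -0.2577, 0.1398]
eef_rot: [-179.9, -0.0, -84.8]
contact_force: [-0.3, -0.2, -0.1]
gripper_width: 0.0367
gripper_force: 0.0
```

send_rows(newtons=10, moves=[{"slide":[0,0,0],"turn":0,"gripper":0},{"slide":[0,0,0],"turn":0,"gripper":0},{"slide":[0,0,0],"turn":0,"gripper":0},{"slide":[0,0,0],"turn":0,"gripper":0},{"slide":[0,0,0],"turn":0,"gripper":0}])

```text
time_s: 6.28
tcp_pos: [0.4463, -0.2577, 0.1394]
eef_rot: [-179.9, -0.0, -84.8]
contact_force: [1.1, 0.5, 3.0]
gripper_width: 0.0186
gripper_force: 9.2
```

send_rows(newtons=15, moves=[{"slide":[0,0,0],"turn":0,"gripper":0},{"slide":[0,0.01,-0.02],"turn":0,"gripper":0},{"slide":[0,0.03,-0.05],"turn":0,"gripper":0},{"slide":[0,0.05,-0.09],"turn":0,"gripper":0},{"slide":[0,0.06,-0.1],"turn":0,"gripper":0}])

```text
time_s: 6.7
tcp_pos: [0.4374, -0.2583, 0.1545]
eef_rot: [-179.9, -0.0, -84.8]
contact_force: [5.6, -0.1, -2.5]
gripper_width: 0.0181
gripper_force: 13.0
```

```bash
python3 - <<'E'
from a import *
d=snap("wrist","w6"); s=get_state();print(s["tcp_pos"],s["gripper_width"],s["contact_force"],s["gripper_force"])
f=lambda h:proj(np.load(h),[[.4771+.0035,-.2547,.097]]).round(1)
a=np.load("w5.npz")["img"][100:300,120:400,::-1];b=d["img"][100:300,120:400,::-1]
cv2.imwrite("pics/w6b.png",cv2.resize(b,(800,571)))
E
```

```text
[ 0.43725572 -0.25836687  0.15456726] 0.018505878180639767 [1.98715125 1.13088488 2.16461011] 13.842858709394932
```

View pics/w6b.png

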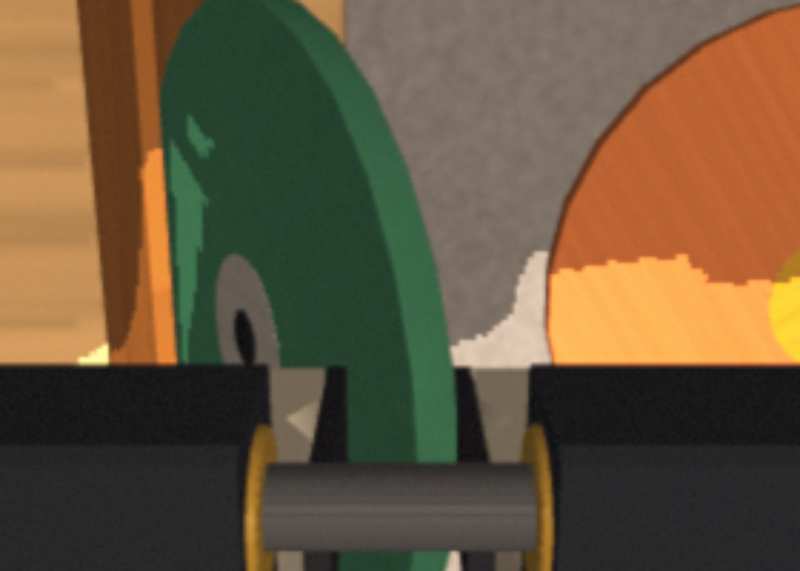

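The opening held at 18.5 mm; slipping would have shrunk it. The lap edge sits between the pads at (400,420), so the lap is coming up with the gripper. I'll continue up the lean.

send_rows(moves=[{"slide":[0,0.03,-0.06],"turn":0,"gripper":0},{"slide":[0,0.07,-0.12],"turn":0,"gripper":0},{"slide":[0,0.1,-0.18],"turn":0,"gripper":0},{"slide":[0,0.13,-0.23],"turn":0,"gripper":0},{"slide":[0,0.14,-0.24],"turn":0,"gripper":0}])

```text
time_s: 7.17
tcp_pos: [0.4155, -0.2604, 0.1909]
eef_rot: [-179.9, -0.0, -84.8]
contact_force: [3.8, -0.6, -2.9]
gripper_width: 0.0184
gripper_force: 13.6
```

send_rows(moves=[{"slide":[0,-0.04,-0.03],"turn":0,"gripper":0},{"slide":[0,-0.09,-0.06],"turn":0,"gripper":0},{"slide":[0,-0.14,-0.09],"turn":0,"gripper":0},{"slide":[0,-0.19,-0.11],"turn":0,"gripper":0},{"slide":[0,-0.23,-0.12],"turn":0,"gripper":0}])

```text
time_s: 7.58
tcp_pos: [0.451, -0.2571, 0.2079]
eef_rot: [180.0, -0.0, -84.8]
contact_force: [1.4, -0.4, -0.7]
gripper_width: 0.0114
gripper_force: 13.8
```

send_rows(moves=[{"slide":[0,-0.05,-0.02],"turn":0,"gripper":0},{"slide":[0,-0.1,-0.04],"turn":0,"gripper":0},{"slide":[0,-0.14,-0.06],"turn":0,"gripper":0},{"slide":[0,-0.18,-0.08],"turn":0,"gripper":0},{"slide":[0,-0.2,-0.1],"turn":0,"gripper":0}])

```text
time_s: 8.0
tcp_pos: [0.4802, -0.2543, 0.2226]
eef_rot: [179.9, 0.0, -84.8]
contact_force: [0.2, 0.5, -3.2]
gripper_width: 0.0076
gripper_force: 15.0
```

send_rows(newtons=30, moves=[{"slide":[0,0,-0.1],"turn":0,"gripper":0},{"slide":[0,0,-0.3],"turn":0,"gripper":0},{"slide":[0,0,-0.5],"turn":0,"gripper":0},{"slide":[0,0,-0.7],"turn":0,"gripper":0},{"slide":[0,0,-0.8],"turn":0,"gripper":0}])

```text
time_s: 8.42
tcp_pos: [0.4801, -0.255, 0.3467]
eef_rot: [-179.8, -0.1, -84.8]
contact_force: [1.0, -0.9, -2.6]
gripper_width: 0.0077
gripper_force: 30.0
```

```bash
python3 - <<'E'
from a import *
for c in ("scene","wrist"): d=snap(c,"h_"+c)
s=get_state();print(s["tcp_pos"],s["gripper_width"])
im=np.load("h_scene.npz")["img"]; 
d=np.load("h_scene.npz"); c=proj(d,[s["tcp_pos"]-[0,0,.05]])[0].astype(int); print(c)
a=im[max(c[1]-75,0):c[1]+75,max(c[0]-75,0):c[0]+75,::-1]; b=np.load("h_wrist.npz")["img"][100:300,130:380,::-1]
print(a.shape,max(c[0]-75,0),max(c[1]-75,0))
cv2.imwrite("pics/h.png",np.hstack([cv2.resize(a,(400,400),interpolation=2),cv2.resize(b,(400,400),interpolation=2)]))
E
```

```text
[ 0.48052635 -0.25486834  0.34609316] 0.007447842050435062
[214 115]
(150, 150, 3) 139 40
```

View pics/h.png

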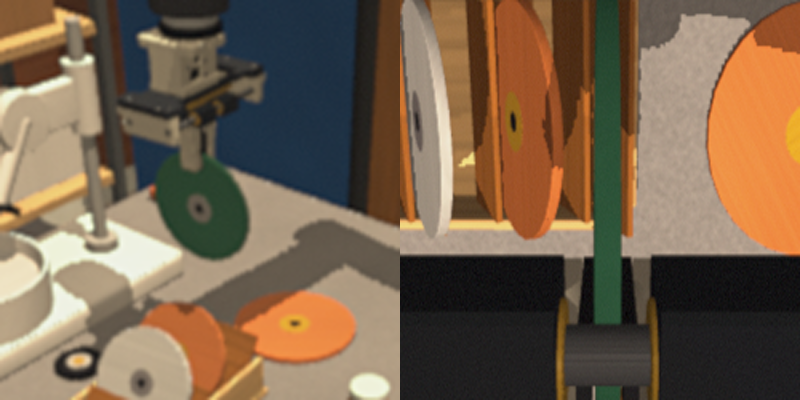

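The lap hangs upright in the grip (edge-on at (607,200) in the wrist half, hub at (199,208) in the scene half), and the rack's other two laps are untouched.

```bash
cat >> a.py <<'E'
def hub(d,uv,tcp,yaw):
    "lap centre rel. TCP (along y', z) from pixel of the hub hole, lap plane upright at the TCP"
    n=np.array([np.cos(yaw),np.sin(yaw),0]);A=Rt.from_euler('xyz',d["attitude"],degrees=True).as_matrix()
    r=A@np.linalg.inv(d["intrinsics"])@[uv[0],uv[1],1]; o=d["origin"]
    p=o+r*(n@(tcp+.004*n-o))/(n@r); e=p-tcp
    return e@[-n[1],n[0],0],e[2]
E
python3 - <<'E'
from a import *
s=get_state()
d=np.load("h_scene.npz")
print(hub(d,(139+199*.375,40+208*.375),s["tcp_pos"],np.radians(5.25)))
# green mask extents
im=d["img"].astype(int);m=(im[...,1]>im[...,0]*1.3)&(im[...,1]>im[...,2]*1.05)&(im[...,1]>45)
m=m[70:145,180:240];y,x=np.nonzero(m);print(x.min()+180,x.max()+180,y.min()+70,y.max()+70)
n=np.array([np.cos(.0916),np.sin(.0916),0]);e=np.array([-n[1],n[0],0]);t=np.linspace(0,6.28,100)
for dy in (0,.005,.01,-.005):
  for dz in (-.05,-.055):
    P=s["tcp_pos"]+e*dy+[0,0,dz]+.075*(np.outer(np.cos(t),e)+np.outer(np.sin(t),[0,0,1])); P=np.r_[P+.004*n,P-.004*n]
    q=proj(d,P);print(dy,dz,q.min(0).round(1),q.max(0).round(1))
E
```

```text
(np.float64(-0.00019036377152387214), np.float64(-0.057539574248059))
197 230 97 136
0 -0.05 [196.5  94.1] [232.7 136. ]
0 -0.055 [196.6  95.5] [232.7 137.2]
0.005 -0.05 [197.6  94.4] [233.9 136.3]
0.005 -0.055 [197.7  95.8] [234.  137.6]
0.01 -0.05 [198.7  94.7] [235.1 136.7]
0.01 -0.055 [198.8  96.1] [235.2 138. ]
-0.005 -0.05 [195.4  93.7] [231.5 135.6]
-0.005 -0.055 [195.5  95.1] [231.5 136.8]
```

```bash
python3 - <<'E'
from a import *
plan([.5452,.2151,.34],-81)
E
```

```text
slide [-3.081, -0.714, 0.038] turn -0.042 steps 3.08
```

send_rows(moves=[{"slide":[-0.1,-0.03,0],"turn":-0.01,"gripper":0},{"slide":[-0.3,-0.07,0],"turn":-0.02,"gripper":0},{"slide":[-0.55,-0.12,0],"turn":-0.03,"gripper":0},{"slide":[-0.8,-0.18,0],"turn":-0.04,"gripper":0},{"slide":[-1,-0.24,0],"turn":-0.04,"gripper":0}])

```text
time_s: 8.93
tcp_pos: [0.5008, -0.0998, 0.3414]
eef_rot: [179.9, 0.0, -81.2]
contact_force: [0.1, -0.7, -2.7]
gripper_width: 0.0078
gripper_force: 30.0
```

send_rows(moves=[{"slide":[-0.2,-0.05,0],"turn":0,"gripper":0},{"slide":[-0.4,-0.08,0],"turn":0,"gripper":0},{"slide":[-0.6,-0.12,0],"turn":0,"gripper":0},{"slide":[-0.8,-0.16,0],"turn":0,"gripper":0},{"slide":[-1,-0.2,0],"turn":0,"gripper":0}])

```text
time_s: 9.35
tcp_pos: [0.5075, 0.0523, 0.3413]
eef_rot: [179.9, -0.0, -81.2]
contact_force: [0.5, -0.9, -2.8]
gripper_width: 0.0077
gripper_force: 30.0
```

send_rows(moves=[{"slide":[-0.2,-0.05,0],"turn":0,"gripper":0},{"slide":[-0.4,-0.08,0],"turn":0,"gripper":0},{"slide":[-0.6,-0.12,0],"turn":0,"gripper":0},{"slide":[-0.7,-0.16,0],"turn":0,"gripper":0},{"slide":[-0.8,-0.16,0],"turn":0,"gripper":0}])

```text
time_s: 9.77
tcp_pos: [0.5137, 0.1747, 0.3409]
eef_rot: [179.8, -0.1, -81.1]
contact_force: [0.1, -0.5, -3.2]
gripper_width: 0.0074
gripper_force: 30.0
```

```bash
python3 - <<'E'
from a import *
d=snap("scene","s2"); s=get_state();print(s["tcp_pos"],s["eef_rot"],s["gripper_width"],s["time_s"]);plan([.5452,.2151,.25],-81)
E
```

```text
[0.51340436 0.17621323 0.34074527] [ 1.79837683e+02 -2.59710182e-02 -8.11095919e+01] 0.007796067812013339 9.8167
slide [-0.224, -0.251, 0.604] turn -0.001 steps 0.6
```

send_rows(moves=[{"slide":[-0.1,-0.1,0],"turn":0,"gripper":0},{"slide":[-0.2,-0.2,0.1],"turn":0,"gripper":0},{"slide":[-0.22,-0.25,0.25],"turn":0,"gripper":0},{"slide":[-0.22,-0.25,0.4],"turn":0,"gripper":0},{"slide":[-0.22,-0.25,0.5],"turn":0,"gripper":0}])

```text
time_s: 10.23
tcp_pos: [0.5449, 0.211, 0.2637]
eef_rot: [179.7, -0.1, -81.2]
contact_force: [0.7, -0.2, -3.6]
gripper_width: 0.0078
gripper_force: 30.0
```

```bash
python3 - <<'E'
from a import *
for c in ("scene","wrist"): d=snap(c,"p_"+c)
s=get_state();print(s["tcp_pos"],s["gripper_width"])
plan([.5452,.2151,.2],-81)
d=np.load("p_scene.npz"); c=proj(d,[s["tcp_pos"]-[0,0,.1]])[0].astype(int)
a=d["img"][c[1]-75:c[1]+75,c[0]-75:c[0]+75,::-1]; b=np.load("p_wrist.npz")["img"][30:280,130:380,::-1]; print(c-75)
cv2.imwrite("pics/p.png",np.hstack([cv2.resize(a,(400,400),interpolation=2),cv2.resize(b,(400,400),interpolation=2)]))
# predicted lip pixels lower seat in wrist
dw=np.load("p_wrist.npz"); lo=np.array([.5175,.2107,.118]);Rz=Rt.from_euler('z',9,degrees=True);Ry=Rt.from_euler('y',-25,degrees=True)
print(((proj(dw,lo+Rz.apply(Ry.apply([[.014,-.045,-.055],[.014,.045,-.055],[-.004,-.045,.015]])))-[130,30])*1.6+[400,0]).round())
E
```

```text
[0.54406336 0.21030089 0.26335831] 0.008011282962739006
slide [-0.032, -0.015, 0.422] turn -0.002 steps 0.42
[243 133]
[[588. 162.]
 [589. 295.]
 [670. 172.]]
```

View pics/p.png

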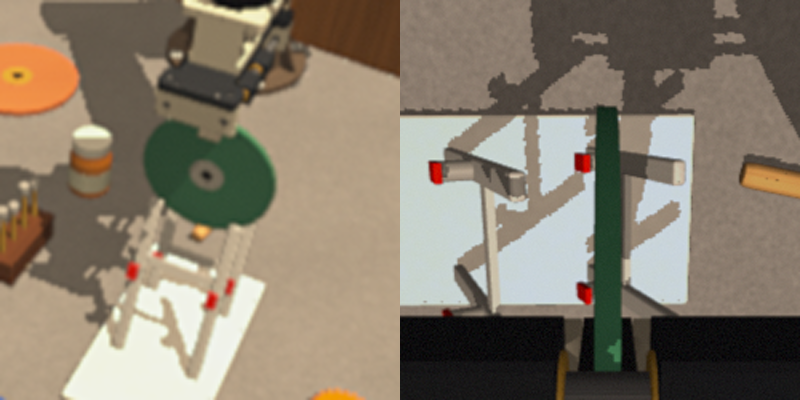

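The predicted lip inner faces at (588,162) and (589,295) match the red lips in the wrist half, and the green lap hangs just behind them at x ≈ 608. I can lower.

send_rows(moves=[{"slide":[-0.03,-0.01,0.1],"turn":0,"gripper":0},{"slide":[-0.03,-0.01,0.2],"turn":0,"gripper":0},{"slide":[-0.03,-0.01,0.35],"turn":0,"gripper":0},{"slide":[-0.03,-0.01,0.45],"turn":0,"gripper":0},{"slide":[-0.03,-0.01,0.48],"turn":0,"gripper":0}])

```text
time_s: 10.75
tcp_pos: [0.5458, 0.2154, 0.1938]
eef_rot: [179.8, -0.1, -81.2]
contact_force: [-0.6, -1.4, -3.9]
gripper_width: 0.0078
gripper_force: 30.0
```

send_rows(newtons=12, moves=[{"slide":[0,0,0],"turn":0,"gripper":0},{"slide":[0,0,0.01],"turn":0,"gripper":0},{"slide":[0,0,0.02],"turn":0,"gripper":0},{"slide":[0,0,0.03],"turn":0,"gripper":0},{"slide":[0,0,0.03],"turn":0,"gripper":0}])

```text
time_s: 11.17
tcp_pos: [0.547, 0.2165, 0.1917]
eef_rot: [-180.0, 0.0, -81.2]
contact_force: [-0.6, 0.2, -3.1]
gripper_width: 0.008
gripper_force: 12.0
```

send_rows(moves=[{"slide":[0.01,0.01,0.01],"turn":0,"gripper":0},{"slide":[0.01,0.01,0.02],"turn":0,"gripper":0},{"slide":[0.01,0.01,0.03],"turn":0,"gripper":0},{"slide":[0.01,0.01,0.04],"turn":0,"gripper":0},{"slide":[0.01,0.01,0.04],"turn":0,"gripper":0}])

```text
time_s: 11.58
tcp_pos: [0.5454, 0.2146, 0.1848]
eef_rot: [180.0, -0.0, -81.2]
contact_force: [-0.0, -0.1, -3.0]
gripper_width: 0.008
gripper_force: 12.0
```

send_rows(moves=[{"slide":[0,0,0.01],"turn":0,"gripper":0},{"slide":[0,0,0.01],"turn":0,"gripper":0},{"slide":[0,0,0.02],"turn":0,"gripper":0},{"slide":[0,0,0.02],"turn":0,"gripper":0},{"slide":[0,0,0.02],"turn":0,"gripper":0}])

```text
time_s: 12.0
tcp_pos: [0.5464, 0.2153, 0.1836]
eef_rot: [-179.9, 0.0, -81.1]
contact_force: [-1.7, 1.9, 5.4]
gripper_width: 0.008
gripper_force: 12.0
```

Pegs are bearing the lap (force up from −3 to +5 N). Now I'll loosen and follow the lap back to its rest.

send_rows(moves=[{"slide":[0,0,-0.01],"turn":0,"gripper":0.12},{"slide":[0,0.01,-0.01],"turn":0,"gripper":0.16},{"slide":[0,0.02,-0.01],"turn":0,"gripper":0.2},{"slide":[0,0.04,0],"turn":0,"gripper":0.25},{"slide":[0,0.06,0],"turn":0,"gripper":0.3}])

```text
time_s: 12.42
tcp_pos: [0.5361, 0.2131, 0.1816]
eef_rot: [180.0, -0.0, -81.2]
contact_force: [-0.2, -0.4, 0.2]
gripper_width: 0.0234
gripper_force: 0.1
```

send_rows(moves=[{"slide":[0,0.03,0],"turn":0,"gripper":0.3},{"slide":[0,0.06,0],"turn":0,"gripper":0.3},{"slide":[0,0.09,0.01],"turn":0,"gripper":0.3},{"slide":[0,0.12,0.02],"turn":0,"gripper":0.3},{"slide":[0,0.13,0.02],"turn":0,"gripper":0.3}])

```text
time_s: 12.83
tcp_pos: [0.5164, 0.2101, 0.1789]
eef_rot: [180.0, -0.0, -81.2]
contact_force: [-1.4, -0.4, 0.2]
gripper_width: 0.0264
gripper_force: 0.2
```

```bash
python3 - <<'E'
from a import *
for c in ("scene","wrist"): d=snap(c,"q_"+c)
s=get_state();print(s["tcp_pos"],s["gripper_width"],s["contact_force"])
d=np.load("q_scene.npz"); c=proj(d,[[.53,.21,.13]])[0].astype(int)
a=d["img"][c[1]-75:c[1]+75,c[0]-75:c[0]+75,::-1]; b=np.load("q_wrist.npz")["img"][30:280,130:380,::-1]; print(c-75)
cv2.imwrite("pics/q.png",np.hstack([cv2.resize(a,(400,400),interpolation=2),cv2.resize(b,(400,400),interpolation=2)]))
E
```

```text
[0.51696814 0.21027882 0.17921958] 0.026210465966209313 [ 0.56568405  0.17771255 -1.3476681 ]
[244 139]
```

View pics/q.png

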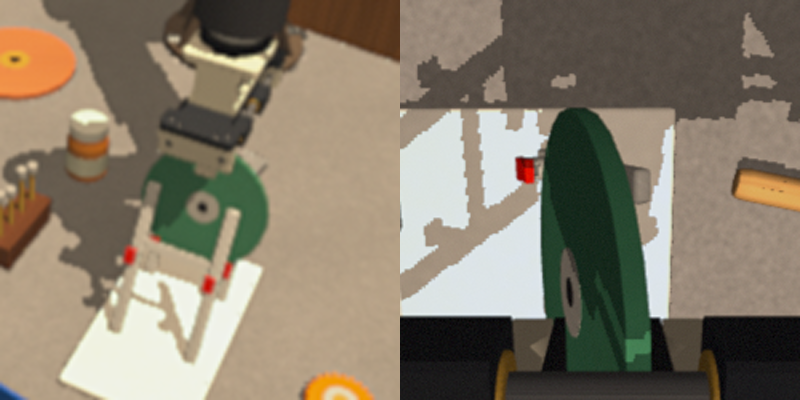

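The green lap stands behind its lip (wrist half, 527,170) and leans back on the finger as planned. Carry on to the backrest.

send_rows(moves=[{"slide":[0,0.03,0],"turn":0,"gripper":0.3},{"slide":[0,0.06,0.01],"turn":0,"gripper":0.3},{"slide":[0,0.09,0.02],"turn":0,"gripper":0.3},{"slide":[0,0.12,0.02],"turn":0,"gripper":0.3},{"slide":[0,0.14,0.03],"turn":0,"gripper":0.3}])

```text
time_s: 13.35
tcp_pos: [0.496, 0.207, 0.1747]
eef_rot: [-180.0, 0.0, -81.2]
contact_force: [0.6, -0.6, 0.3]
gripper_width: 0.0264
gripper_force: 0.2
```

send_rows(moves=[{"slide":[0,0.02,0],"turn":0,"gripper":0.3},{"slide":[0,0.04,0],"turn":0,"gripper":0.3},{"slide":[0,0.05,0],"turn":0,"gripper":0.3},{"slide":[0,0.05,0],"turn":0,"gripper":0.35},{"slide":[0,0.05,0],"turn":0,"gripper":0.4}])

```text
time_s: 13.77
tcp_pos: [0.4894, 0.2061, 0.1749]
eef_rot: [-180.0, 0.0, -81.2]
contact_force: [-0.6, 0.7, -0.3]
gripper_width: 0.0326
gripper_force: 0.0
```

send_rows(moves=[{"slide":[0,0,-0.02],"turn":0,"gripper":0.5},{"slide":[0,0,-0.1],"turn":0,"gripper":0.5},{"slide":[0,0,-0.3],"turn":0,"gripper":0.5},{"slide":[0,0,-0.55],"turn":0,"gripper":0.5},{"slide":[0,0,-0.8],"turn":0,"gripper":0.5}])

```text
time_s: 14.18
tcp_pos: [0.4889, 0.2055, 0.2959]
eef_rot: [179.9, -0.1, -81.2]
contact_force: [1.1, 0.9, -0.3]
gripper_width: 0.0438
gripper_force: 0.0
```

```bash
python3 - <<'E'
from a import *
for c in ("scene","wrist"): d=snap(c,"r_"+c)
s=get_state();print(s["tcp_pos"],s["gripper_width"],s["contact_force"])
d=np.load("r_scene.npz"); c=proj(d,[[.53,.21,.13]])[0].astype(int)
a=d["img"][c[1]-75:c[1]+75,c[0]-75:c[0]+75,::-1]; b=np.load("r_wrist.npz")["img"][30:280,130:380,::-1]; print(c-75)
cv2.imwrite("pics/r.png",np.hstack([cv2.resize(a,(400,400),interpolation=2),cv2.resize(b,(400,400),interpolation=2)]))
lo=np.array([.5175,.2107,.118]);Rz=Rt.from_euler('z',9,degrees=True);Ry=Rt.from_euler('y',-25,degrees=True)
h=lo+Rz.apply(Ry.apply([[.004,0,0],[0,0,.075]]))
print(((proj(d,h)-(c-75))*8/3).round(), ((proj(np.load("r_wrist.npz"),h)-[130,30])*1.6+[400,0]).round())
plan([.5201,-.2507,.3])
E
```

```text
[0.49212394 0.20728294 0.30175109] 0.04369282352165417 [-0.28604865  0.35098836 -0.23949743]
[244 139]
[[205. 203.]
 [223. 142.]] [[565. 223.]
 [620. 249.]]
slide [3.046, 0.285, -0.003] turn 0 steps 3.05
```

View pics/r.png

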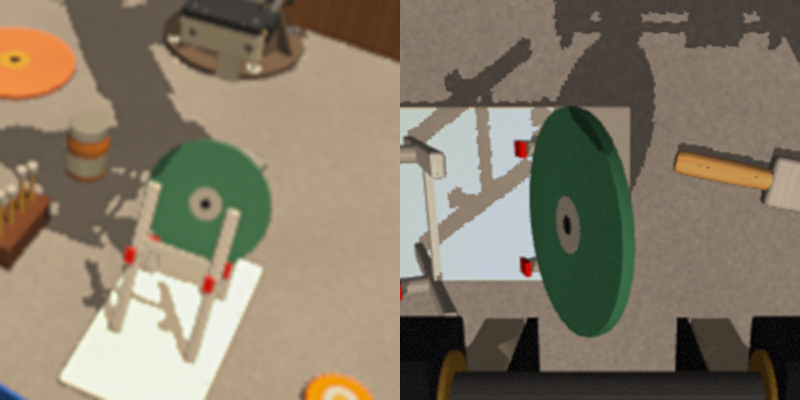

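Green is seated: hub at (205,204) against (205,203) predicted, and (567,225) against (565,223) in the wrist half. I've now viewed 11 pictures, one over the limit of 10, so I'll check copper by numbers only. Copper is next.

send_rows(moves=[{"slide":[0.1,0,0],"turn":0,"gripper":0.45},{"slide":[0.3,0,0],"turn":0,"gripper":0.45},{"slide":[0.55,0.03,0],"turn":0.02,"gripper":0.45},{"slide":[0.8,0.06,0],"turn":0.04,"gripper":0.45},{"slide":[1,0.08,0],"turn":0.04,"gripper":0.45}])

```text
time_s: 14.7
tcp_pos: [0.5001, 0.054, 0.2951]
eef_rot: [-180.0, -0.0, -84.9]
contact_force: [0.9, -0.6, -0.3]
gripper_width: 0.0396
gripper_force: 0.0
```

send_rows(moves=[{"slide":[0.2,0,0],"turn":0,"gripper":0.45},{"slide":[0.4,0,0],"turn":0,"gripper":0.45},{"slide":[0.6,0,0],"turn":0,"gripper":0.45},{"slide":[0.8,0,0],"turn":0,"gripper":0.45},{"slide":[1,0,0],"turn":0,"gripper":0.45}])

```text
time_s: 15.12
tcp_pos: [0.514, -0.0951, 0.2951]
eef_rot: [-180.0, -0.0, -84.8]
contact_force: [0.9, 0.1, -0.5]
gripper_width: 0.0392
gripper_force: 0.0
```

send_rows(moves=[{"slide":[0.2,0,0],"turn":0,"gripper":0.45},{"slide":[0.4,0,0],"turn":0,"gripper":0.45},{"slide":[0.6,0,0],"turn":0,"gripper":0.45},{"slide":[0.75,0,0],"turn":0,"gripper":0.45},{"slide":[0.8,0,0],"turn":0,"gripper":0.45}])

```text
time_s: 15.53
tcp_pos: [0.5249, -0.2158, 0.2944]
eef_rot: [180.0, -0.0, -84.9]
contact_force: [-0.3, -0.2, 0.2]
gripper_width: 0.0396
gripper_force: 0.0
```

```bash
python3 - <<'E'
from a import *
snap("scene","c0"); d=snap("wrist","c1"); plan([.5209,-.2506,.19],-84.75); print(get_state()["tcp_pos"])
for n in ["copper_lap"]: print([(np.round(r["location"],3).tolist(),round(r["p"],2)) for r in optics.look_for("wrist",n)][:3])
for n in ["scene"]: print([(np.round(r["location"],3).tolist(),round(r["p"],2)) for r in optics.look_for("scene","green_lap")][:3])
# hub hole in wrist
p=proj(d,[[.5518+.0034,-.2478+.0003,.097]])[0]; x,y=p.round().astype(int); g=cv2.cvtColor(d["img"],cv2.COLOR_RGB2GRAY).astype(float)
q=g[y-9:y+10,x-6:x+7]; w=np.clip(np.percentile(q,12)-q,0,None); yy,xx=np.mgrid[y-9:y+10,x-6:x+7]
print("pred",p.round(1),"found",(w*xx).sum()/w.sum(),(w*yy).sum()/w.sum())
E
```

```text
slide [0.239, 0.047, 0.695] turn -0.002 steps 0.7
[ 0.52484913 -0.21429888  0.29431263]
[([0.544, -0.252, 0.12], 0.76), ([0.288, -0.258, 0.008], 0.56)]
[([0.516, 0.208, 0.132], 0.57)]
pred [233.1 135.9] found 233.1050213675214 136.17136752136756
```

Prediction and detection of the copper hub agree to 0.3 px. Going down on it.

send_rows(moves=[{"slide":[0.15,0.03,0],"turn":0,"gripper":0.45},{"slide":[0.24,0.05,0.2],"turn":0,"gripper":0.45},{"slide":[0.24,0.05,0.4],"turn":0,"gripper":0.45},{"slide":[0.24,0.05,0.6],"turn":0,"gripper":0.45},{"slide":[0.24,0.05,0.7],"turn":0,"gripper":0.45}])

```text
time_s: 16.15
tcp_pos: [0.5191, -0.2479, 0.1864]
eef_rot: [179.8, 0.1, -84.8]
contact_force: [-0.9, 0.1, -1.0]
gripper_width: 0.0394
gripper_force: 0.0
```

send_rows(moves=[{"slide":[0,0,0],"turn":0,"gripper":0.45},{"slide":[0,0,0],"turn":0,"gripper":0.45},{"slide":[0,0,0],"turn":0,"gripper":0.45},{"slide":[0,0,0],"turn":0,"gripper":0.45},{"slide":[0,0,0],"turn":0,"gripper":0.45}])

```text
time_s: 16.57
tcp_pos: [0.5216, -0.2494, 0.1913]
eef_rot: [-179.9, -0.0, -84.7]
contact_force: [-0.2, 0.1, -0.1]
gripper_width: 0.0396
gripper_force: 0.0
```

```bash
python3 - <<'E'
from a import *
plan([.5209,-.2506,.14],-84.75); print(get_state()["tcp_pos"])
E
```

```text
slide [0.007, 0.006, 0.342] turn 0.0 steps 0.34
[ 0.52159385 -0.24938475  0.19126946]
```

send_rows(moves=[{"slide":[0.01,0.01,0.1],"turn":0,"gripper":0.45},{"slide":[0.01,0.01,0.2],"turn":0,"gripper":0.45},{"slide":[0.01,0.01,0.3],"turn":0,"gripper":0.45},{"slide":[0.01,0.01,0.34],"turn":0,"gripper":0.45},{"slide":[0.01,0.01,0.34],"turn":0,"gripper":0.4}])

```text
time_s: 16.98
tcp_pos: [0.5187, -0.251, 0.1379]
eef_rot: [179.9, 0.0, -84.8]
contact_force: [0.4, -0.6, -0.1]
gripper_width: 0.0374
gripper_force: 0.0
```

send_rows(newtons=15, moves=[{"slide":[0,0,0],"turn":0,"gripper":0},{"slide":[0,0,0],"turn":0,"gripper":0},{"slide":[0,0,0],"turn":0,"gripper":0},{"slide":[0,0,0],"turn":0,"gripper":0},{"slide":[0,0,0],"turn":0,"gripper":0}])

```text
time_s: 17.4
tcp_pos: [0.5208, -0.2513, 0.1399]
eef_rot: [-179.8, -0.1, -84.8]
contact_force: [2.2, -0.0, 2.8]
gripper_width: 0.0179
gripper_force: 13.7
```

send_rows(moves=[{"slide":[0,0,0],"turn":0,"gripper":0},{"slide":[0,0.01,-0.02],"turn":0,"gripper":0},{"slide":[0,0.03,-0.05],"turn":0,"gripper":0},{"slide":[0,0.05,-0.09],"turn":0,"gripper":0},{"slide":[0,0.06,-0.1],"turn":0,"gripper":0}])

```text
time_s: 17.82
tcp_pos: [0.5118, -0.2519, 0.1546]
eef_rot: [-179.8, -0.0, -84.8]
contact_force: [6.6, 1.1, -3.6]
gripper_width: 0.018
gripper_force: 13.2
```

Same behaviour as green (opening steady at 18 mm). Continue with the same lift and uprighting.

send_rows(moves=[{"slide":[0,0.03,-0.06],"turn":0,"gripper":0},{"slide":[0,0.07,-0.12],"turn":0,"gripper":0},{"slide":[0,0.1,-0.18],"turn":0,"gripper":0},{"slide":[0,0.13,-0.23],"turn":0,"gripper":0},{"slide":[0,0.14,-0.24],"turn":0,"gripper":0}])

```text
time_s: 18.23
tcp_pos: [0.4896, -0.254, 0.1911]
eef_rot: [-179.9, -0.0, -84.8]
contact_force: [4.6, 0.2, -2.5]
gripper_width: 0.0179
gripper_force: 13.9
```

send_rows(moves=[{"slide":[0,-0.04,-0.03],"turn":0,"gripper":0},{"slide":[0,-0.09,-0.06],"turn":0,"gripper":0},{"slide":[0,-0.14,-0.09],"turn":0,"gripper":0},{"slide":[0,-0.19,-0.11],"turn":0,"gripper":0},{"slide":[0,-0.23,-0.12],"turn":0,"gripper":0}])

```text
time_s: 18.65
tcp_pos: [0.5249, -0.2507, 0.2078]
eef_rot: [180.0, -0.0, -84.8]
contact_force: [0.9, -0.6, -0.6]
gripper_width: 0.0118
gripper_force: 13.8
```

send_rows(moves=[{"slide":[0,-0.05,-0.02],"turn":0,"gripper":0},{"slide":[0,-0.1,-0.04],"turn":0,"gripper":0},{"slide":[0,-0.14,-0.06],"turn":0,"gripper":0},{"slide":[0,-0.18,-0.08],"turn":0,"gripper":0},{"slide":[0,-0.2,-0.1],"turn":0,"gripper":0}])

```text
time_s: 19.07
tcp_pos: [0.5541, -0.2479, 0.2225]
eef_rot: [179.9, 0.0, -84.8]
contact_force: [0.3, 0.0, -2.3]
gripper_width: 0.0079
gripper_force: 15.0
```

send_rows(newtons=30, moves=[{"slide":[0,0,-0.1],"turn":0,"gripper":0},{"slide":[0,0,-0.3],"turn":0,"gripper":0},{"slide":[0,0,-0.55],"turn":0,"gripper":0},{"slide":[0,0,-0.75],"turn":0,"gripper":0},{"slide":[0,0,-0.9],"turn":0,"gripper":0}])

```text
time_s: 19.48
tcp_pos: [0.5536, -0.2484, 0.3611]
eef_rot: [-179.9, -0.1, -84.8]
contact_force: [0.3, -0.3, -1.9]
gripper_width: 0.0079
gripper_force: 30.0
```

```bash
python3 - <<'E'
from a import *
d=snap("scene","k0"); s=get_state(); print(s["tcp_pos"]); plan([.6242,.2277,.36],-81)
n=np.array([np.cos(.0916),np.sin(.0916),0])
p=proj(d,[s["tcp_pos"]+.004*n-[0,0,.0555]])[0];x,y=p.round().astype(int); g=cv2.cvtColor(d["img"],cv2.COLOR_RGB2GRAY).astype(float)
q=g[y-6:y+7,x-6:x+7]; w=np.clip(np.percentile(q,8)-q,0,None); yy,xx=np.mgrid[y-6:y+7,x-6:x+7]
f=((w*xx).sum()/w.sum(),(w*yy).sum()/w.sum()); print(p,f,hub(d,f,s["tcp_pos"],.0916))
E
```

```text
[ 0.55463846 -0.24913167  0.36535194]
slide [-3.124, -0.751, 0.029] turn -0.042 steps 3.12
[199.3920712  120.65908253] (np.float64(199.59463883773276), np.float64(122.41047677511766)) (np.float64(0.00017687326481862804), np.float64(-0.061844003645936785))
```

send_rows(moves=[{"slide":[-0.1,-0.03,0],"turn":-0.01,"gripper":0},{"slide":[-0.3,-0.07,0],"turn":-0.02,"gripper":0},{"slide":[-0.55,-0.12,0],"turn":-0.03,"gripper":0},{"slide":[-0.8,-0.18,0],"turn":-0.04,"gripper":0},{"slide":[-1,-0.24,0],"turn":-0.04,"gripper":0}])

```text
time_s: 19.95
tcp_pos: [0.5751, -0.0935, 0.3576]
eef_rot: [180.0, 0.0, -81.1]
contact_force: [1.2, -0.4, -2.7]
gripper_width: 0.0079
gripper_force: 30.0
```

send_rows(moves=[{"slide":[-0.2,-0.05,0],"turn":0,"gripper":0},{"slide":[-0.4,-0.08,0],"turn":0,"gripper":0},{"slide":[-0.6,-0.12,0],"turn":0,"gripper":0},{"slide":[-0.8,-0.16,0],"turn":0,"gripper":0},{"slide":[-1,-0.2,0],"turn":0,"gripper":0}])

```text
time_s: 20.37
tcp_pos: [0.5818, 0.0587, 0.3575]
eef_rot: [179.9, -0.0, -81.2]
contact_force: [0.7, 0.2, -1.7]
gripper_width: 0.0075
gripper_force: 30.0
```

send_rows(moves=[{"slide":[-0.2,-0.05,0],"turn":0,"gripper":0},{"slide":[-0.4,-0.08,0],"turn":0,"gripper":0},{"slide":[-0.6,-0.12,0],"turn":0,"gripper":0},{"slide":[-0.7,-0.16,0],"turn":0,"gripper":0},{"slide":[-0.8,-0.16,0],"turn":0,"gripper":0}])

```text
time_s: 20.78
tcp_pos: [0.5879, 0.1811, 0.3569]
eef_rot: [179.9, -0.0, -81.1]
contact_force: [0.5, 0.1, -3.0]
gripper_width: 0.0078
gripper_force: 30.0
```

```bash
python3 - <<'E'
from a import *
s=get_state();print(s["tcp_pos"],s["eef_rot"],s["gripper_width"]);plan([.6242,.2277,.30],-81)
E
```

```text
[0.58789945 0.18110214 0.35685033] [ 1.79911420e+02 -4.37642322e-02 -8.11292940e+01] 0.007840222442859283
slide [-0.27, -0.288, 0.378] turn -0.001 steps 0.38
```

send_rows(moves=[{"slide":[-0.1,-0.1,0],"turn":0,"gripper":0},{"slide":[-0.2,-0.2,0.1],"turn":0,"gripper":0},{"slide":[-0.27,-0.29,0.2],"turn":0,"gripper":0},{"slide":[-0.27,-0.29,0.3],"turn":0,"gripper":0},{"slide":[-0.27,-0.29,0.38],"turn":0,"gripper":0}])

```text
time_s: 21.2
tcp_pos: [0.6244, 0.2263, 0.2983]
eef_rot: [179.8, -0.1, -81.2]
contact_force: [-0.5, -0.5, -2.8]
gripper_width: 0.0077
gripper_force: 30.0
```

```bash
python3 - <<'E'
from a import *
for i in range(3): d=snap("wrist","u_w")
s=get_state();print(s["tcp_pos"],s["eef_rot"],s["contact_force"]);plan([.6242,.2277,.245],-81)
up=np.array([.5965,.2233,.170]);Rz=Rt.from_euler('z',9,degrees=True);Ry=Rt.from_euler('y',-25,degrees=True)
p=proj(d,up+Rz.apply(Ry.apply([[.014,-.045,-.055],[.014,.045,-.055],[.016,-.045,-.061],[.016,.045,-.061]]))); print("inner lip edges, centres",p.round(1))
im=d["img"].astype(int); m=((im[...,0]>120)&(im[...,1]<60)&(im[...,2]<60)).astype(np.uint8)
n,l,st,c=cv2.connectedComponentsWithStats(m)
print([(st[i].tolist(),c[i].round(1).tolist()) for i in range(1,n) if st[i,4]>8])
# copper lap columns near lip row
r=int(p[0,1]); o=(im[...,0]>im[...,2]*1.8)&(im[...,0]-im[...,1]>30)&~m.astype(bool)
for r in (r,int(p[1,1])-6): x=np.nonzero(o[r,150:350])[0]+150; print(r,x.min() if len(x) else None,x.max() if len(x) else None,len(x))
E
```

```text
[0.62407525 0.22538973 0.29995215] [ 1.79880487e+02 -7.35046201e-02 -8.12166978e+01] [ 0.04793327  0.33110614 -0.82862855]
slide [-0.016, -0.004, 0.366] turn -0.002 steps 0.37
inner lip edges, centres [[248.8 130.4]
 [249.8 217.1]
 [244.5 130. ]
 [245.8 215.6]]
[([311, 121, 11, 10, 101], [316.2, 125.3]), ([240, 125, 10, 12, 105], [244.8, 129.9]), ([308, 196, 10, 10, 74], [312.8, 200.7]), ([242, 209, 10, 14, 96], [246.7, 216.0])]
130 240 322 21
211 241 267 23
```

The lip pixels agree with the model to within 1 px, so I'll lower copper.

send_rows(moves=[{"slide":[-0.01,0,0.1],"turn":0,"gripper":0},{"slide":[-0.01,0,0.2],"turn":0,"gripper":0},{"slide":[-0.01,0,0.28],"turn":0,"gripper":0},{"slide":[-0.01,0,0.34],"turn":0,"gripper":0},{"slide":[-0.01,0,0.36],"turn":0,"gripper":0}])

```text
time_s: 21.77
tcp_pos: [0.624, 0.2273, 0.2458]
eef_rot: [179.9, -0.0, -81.2]
contact_force: [-0.0, 1.1, -3.1]
gripper_width: 0.0076
gripper_force: 30.0
```

send_rows(newtons=12, moves=[{"slide":[0,0,0],"turn":0,"gripper":0},{"slide":[0,0,0],"turn":0,"gripper":0},{"slide":[0,0,0.01],"turn":0,"gripper":0},{"slide":[0,0,0.02],"turn":0,"gripper":0},{"slide":[0,0,0.03],"turn":0,"gripper":0}])

```text
time_s: 22.18
tcp_pos: [0.6246, 0.228, 0.2426]
eef_rot: [-180.0, 0.0, -81.2]
contact_force: [0.1, -0.3, -2.4]
gripper_width: 0.0078
gripper_force: 12.0
```

```bash
python3 - <<'E'
from a import *
plan([.6242,.2277,.2356],-81)
E
```

```text
slide [0.002, 0.003, 0.046] turn -0.002 steps 0.05
```

send_rows(moves=[{"slide":[0,0,0.01],"turn":0,"gripper":0},{"slide":[0,0,0.02],"turn":0,"gripper":0},{"slide":[0,0,0.03],"turn":0,"gripper":0},{"slide":[0,0,0.04],"turn":0,"gripper":0},{"slide":[0,0,0.04],"turn":0,"gripper":0}])

```text
time_s: 22.6
tcp_pos: [0.6248, 0.2278, 0.2366]
eef_rot: [-180.0, -0.0, -81.2]
contact_force: [-0.1, 0.2, 0.4]
gripper_width: 0.0076
gripper_force: 12.0
```

send_rows(moves=[{"slide":[0,0,0.01],"turn":0,"gripper":0},{"slide":[0,0,0.01],"turn":0,"gripper":0},{"slide":[0,0,0.02],"turn":0,"gripper":0},{"slide":[0,0,0.02],"turn":0,"gripper":0},{"slide":[0,0,0.02],"turn":0,"gripper":0}])

```text
time_s: 23.02
tcp_pos: [0.6257, 0.2276, 0.2359]
eef_rot: [-179.8, -0.0, -81.2]
contact_force: [-1.1, -3.0, 10.8]
gripper_width: 0.0079
gripper_force: 12.0
```

Contact at the expected height. Same release as for green.

send_rows(moves=[{"slide":[0,0,-0.01],"turn":0,"gripper":0.12},{"slide":[0,0.01,-0.01],"turn":0,"gripper":0.16},{"slide":[0,0.02,-0.01],"turn":0,"gripper":0.2},{"slide":[0,0.04,0],"turn":0,"gripper":0.25},{"slide":[0,0.06,0],"turn":0,"gripper":0.3}])

```text
time_s: 23.43
tcp_pos: [0.615, 0.2264, 0.2324]
eef_rot: [179.9, -0.0, -81.2]
contact_force: [-0.7, -0.6, -0.3]
gripper_width: 0.0232
gripper_force: 0.1
```

send_rows(moves=[{"slide":[0,0.03,0],"turn":0,"gripper":0.3},{"slide":[0,0.06,0],"turn":0,"gripper":0.3},{"slide":[0,0.09,0.01],"turn":0,"gripper":0.3},{"slide":[0,0.12,0.02],"turn":0,"gripper":0.3},{"slide":[0,0.13,0.02],"turn":0,"gripper":0.3}])

```text
time_s: 23.85
tcp_pos: [0.5953, 0.2234, 0.23]
eef_rot: [180.0, 0.0, -81.2]
contact_force: [-0.4, -0.3, -1.9]
gripper_width: 0.0262
gripper_force: 0.2
```

send_rows(moves=[{"slide":[0,0.03,0],"turn":0,"gripper":0.3},{"slide":[0,0.06,0.01],"turn":0,"gripper":0.3},{"slide":[0,0.09,0.02],"turn":0,"gripper":0.3},{"slide":[0,0.12,0.02],"turn":0,"gripper":0.3},{"slide":[0,0.14,0.03],"turn":0,"gripper":0.3}])

```text
time_s: 24.27
tcp_pos: [0.575, 0.2202, 0.2258]
eef_rot: [-180.0, 0.0, -81.2]
contact_force: [-0.7, -1.2, -0.6]
gripper_width: 0.0262
gripper_force: 0.2
```

send_rows(moves=[{"slide":[0,0.02,0],"turn":0,"gripper":0.3},{"slide":[0,0.04,0],"turn":0,"gripper":0.3},{"slide":[0,0.05,0],"turn":0,"gripper":0.3},{"slide":[0,0.05,0],"turn":0,"gripper":0.35},{"slide":[0,0.05,0],"turn":0,"gripper":0.4}])

```text
time_s: 24.68
tcp_pos: [0.5683, 0.2193, 0.2259]
eef_rot: [-180.0, 0.0, -81.2]
contact_force: [0.2, -0.3, 0.5]
gripper_width: 0.0323
gripper_force: 0.0
```

send_rows(moves=[{"slide":[0,0,-0.02],"turn":0,"gripper":0.5},{"slide":[0,0,-0.1],"turn":0,"gripper":0.5},{"slide":[0,0,-0.3],"turn":0,"gripper":0.5},{"slide":[0,0,-0.55],"turn":0,"gripper":0.5},{"slide":[0,0,-0.8],"turn":0,"gripper":0.5}])

```text
time_s: 25.1
tcp_pos: [0.5679, 0.2188, 0.3468]
eef_rot: [179.9, -0.1, -81.2]
contact_force: [0.2, 1.2, 0.7]
gripper_width: 0.0439
gripper_force: 0.0
```

send_rows(moves=[{"slide":[0.1,0.1,0],"turn":0,"gripper":0.5},{"slide":[0.2,0.2,0],"turn":0,"gripper":0.5},{"slide":[0.2,0.2,0],"turn":0,"gripper":0.5},{"slide":[0.2,0.2,0],"turn":0,"gripper":0.5},{"slide":[0.2,0.2,0],"turn":0,"gripper":0.5}])

```text
time_s: 25.52
tcp_pos: [0.5433, 0.185, 0.3459]
eef_rot: [-180.0, 0.0, -81.2]
contact_force: [0.3, 0.6, -0.0]
gripper_width: 0.0436
gripper_force: 0.0
```

```bash
python3 - <<'E'
from a import *
D={c:snap(c,"z_"+c) for c in ("scene","wrist","top")}
Rz=Rt.from_euler('z',9,degrees=True);Ry=Rt.from_euler('y',-25,degrees=True)
for nm,o in (("green",[.5175,.2107,.118]),("copper",[.5965,.2233,.170])):
    for c,d in D.items():
        print(nm,c,[(np.round(r["location"],3).tolist(),round(r["p"],2)) for r in optics.look_for(c,nm+"_lap")][:3])
        t=np.linspace(0,2*np.pi,60); L=np.c_[0*t+.004,.075*np.cos(t),.075*np.sin(t)]
        im=cv2.cvtColor(d["img"],cv2.COLOR_RGB2HSV).astype(int); h,s,v=im[...,0],im[...,1],im[...,2]
        m=((h>55)&(h<95)&(s>80)) if nm=="green" else ((h<12)&(s>120))
        # best-fit seat pose: compare IoU of disc outline at model and shifted
        out=[]
        for sh in ([0,0,0],[.01,0,0],[-.01,0,0],[0,.01,0],[0,-.01,0],[0,0,.01],[0,0,-.01]):
            P=np.r_[L,L-[.008,0,0]]+sh
            hull=cv2.convexHull(proj(d,np.array(o)+Rz.apply(Ry.apply(P))).astype(np.float32)).round().astype(int)
            k=np.zeros(m.shape,np.uint8);cv2.fillPoly(k,[hull],1);k=k.astype(bool)
            b=cv2.dilate(k.astype(np.uint8),np.ones((9,9))).astype(bool)
            out.append(round((m&k).sum()/((m&b)|k).sum(),3))
        print("   IoU 0,+x,-x,+y,-y,+z,-z",out)
print(optics.look_for("top","grey_lap")[:1],get_state()["tcp_pos"])
E
```

```text
green scene [([0.494, 0.256, 0.165], 0.63)]
   IoU 0,+x,-x,+y,-y,+z,-z [np.float64(0.06), np.float64(0.059), np.float64(0.06), np.float64(0.059), np.float64(0.039), np.float64(0.059), np.float64(0.039)]
green wrist [([0.514, 0.207, 0.134], 0.75)]
   IoU 0,+x,-x,+y,-y,+z,-z [np.float64(0.868), np.float64(0.713), np.float64(0.736), np.float64(0.769), np.float64(0.782), np.float64(0.802), np.float64(0.787)]
green top [([0.523, 0.173, 0.123], 0.89)]
   IoU 0,+x,-x,+y,-y,+z,-z [np.float64(0.384), np.float64(0.285), np.float64(0.287), np.float64(0.325), np.float64(0.375), np.float64(0.362), np.float64(0.37)]
copper scene [([0.297, -0.232, 0.014], 0.86), ([0.599, 0.229, 0.176], 0.8)]
   IoU 0,+x,-x,+y,-y,+z,-z [np.float64(0.843), np.float64(0.843), np.float64(0.812), np.float64(0.733), np.float64(0.782), np.float64(0.742), np.float64(0.783)]
copper wrist [([0.593, 0.207, 0.193], 0.83)]
   IoU 0,+x,-x,+y,-y,+z,-z [np.float64(0.687), np.float64(0.484), np.float64(0.611), np.float64(0.606), np.float64(0.681), np.float64(0.71), np.float64(0.656)]
copper top [([0.6, 0.182, 0.182], 0.68), ([0.289, -0.247, 0.011], 0.56)]
   IoU 0,+x,-x,+y,-y,+z,-z [np.float64(0.378), np.float64(0.252), np.float64(0.271), np.float64(0.301), np.float64(0.388), np.float64(0.358), np.float64(0.361)]
[{'location': [0.339, 0.1738, 0.0171], 'p': 0.61}] [0.54311894 0.18504218 0.3454919 ]
```

```bash
python3 - <<'E'
from a import *
d=np.load("z_scene.npz");Rz=Rt.from_euler('z',9,degrees=True)
up=np.array([.5965,.2233,.170]);im=cv2.cvtColor(d["img"],cv2.COLOR_RGB2HSV).astype(int);m=(im[...,0]<12)&(im[...,1]>120)
t=np.linspace(0,2*np.pi,60); L=np.c_[0*t+.004,.075*np.cos(t),.075*np.sin(t)];L=np.r_[L,L-[.008,0,0]]
b0=Rt.from_euler('y',-25,degrees=True).apply([0,0,-.067])
for a in (-5,10,20,25,30):
    Ry=Rt.from_euler('y',-a,degrees=True);c=lambda P:proj(d,up+Rz.apply(b0+Ry.apply(np.array(P)+[0,0,.067])))
    k=np.zeros(m.shape,np.uint8);cv2.fillPoly(k,[cv2.convexHull(c(L).astype(np.float32)).round().astype(int)],1)
    B=cv2.dilate(k,np.ones((9,9))).astype(bool);k=k.astype(bool);h=c([[.004,0,0]])[0]
    print(a,round((m&k).sum()/((m&B)|k).sum(),3),"hub",h.round(1))
x,y=proj(d,[up+Rz.apply(Rt.from_euler('y',-25,degrees=True).apply([.004,0,0]))])[0].round().astype(int)
g=cv2.cvtColor(d["img"],cv2.COLOR_RGB2GRAY).astype(float)[y-8:y+9,x-8:x+9];w=np.clip(np.percentile(g,5)-g,0,None);yy,xx=np.mgrid[y-8:y+9,x-8:x+9]
print("hub found",(w*xx).sum()/w.sum(),(w*yy).sum()/w.sum())
print([r for r in optics.look_for("scene","grey_lap")[:2]])
E
```

```text
-5 0.688 hub [309.6 224.8]
10 0.795 hub [311.9 220.9]
20 0.858 hub [313.2 219. ]
25 0.843 hub [313.8 218.3]
30 0.829 hub [314.4 217.8]
hub found 313.6201257861635 218.2960167714885
[{'location': [0.6274, -0.2368, 0.1132], 'p': 0.57}, {'location': [0.5998, 0.4321, 0.0115], 'p': 0.24}]
```

Copper's hub is at the seated position to within 0.2 px, green is seated, and grey is still in its slot. Handing in.

```bash
python3 -c "
from a import *
print(order.close_job())"
```

```text
the job is handed in; nothing more can be done
None
```

Job handed in at about 26 s: the copper lap is on the upper step, the green lap is on the lower step, and the grey lap is still in its slot; green went first to keep the gripper clear, and I viewed 11 pictures against the limit of 10.

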